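# Draw a dose of washing balls and keep the dispenser gate open

### The job

Stand the dosing cup upright on the green ring under the dispenser's spout and let go of it; only then press the orange plunger down until its red pointers lie within the green bands, and keep it there so that all three blue washing balls run into the cup. Pressed too little or too far the gate is shut, and it springs back when let go: finish while still holding the plunger in the green. Leave the tape, the brown bottle, the tin and everything else where they stand.

Things in the scene. Friction and masses are not known exactly. Their poses are not given: they have to be found in the camera images.
- cup_mid (a point): pale grey round dosing cup, open at the top, 66 mm across at its belly and 50 mm high; loose, about 35 g. The point is on its axis, 25 mm above its underside; z is up along the axis. It can be gripped across its outside near the rim or by its wall
- dispenser: white dispenser fixed to the worktop; origin on the worktop, its own -x points to its front (spout side), z up. Base plate 10 mm high, x -50 to 80, y -48 to 48 mm; two guide columns 121 mm high at x = -20, y = -36 to -14 and 14 to 36 mm; a covered channel, y -13 to 13 mm, up to 120 mm high, slopes from x = 48 mm down to the spout. Only the plunger is higher than 121 mm
- outlet (a point): point on the worktop straight below the spout's opening, at x = -108 mm of the dispenser and with its axes; middle of a painted flat green ring, 72 mm across. The spout's hood above it spans x -123 to -95, y -13 to 13 mm, underside 62 mm and roof 87 mm above the worktop: the cup must slide in under it from the front or a side. Balls drop straight down here
- gate_top (a point): middle of the top of the orange plunger head, 40 mm (x) by 62 mm (y), flat; at rest 165 mm above the worktop, on the dispenser's centre line at x = -20 mm. It moves straight down when pressed
- gate (a joint): travel of the plunger in m: 0 at rest, growing as it is pressed down, stop at 0.028. The red pointers lie in the green bands from 0.012 to 0.020, and then the gate is open and the balls roll out within about 2 s; below and above that it is shut. Spring-loaded: some 2 N to start it, about 6 N at 0.016, about 9 N at the stop
- ball1_center (a point): centre of the first blue washing ball, 15 mm in diameter, 12 g, waiting in the channel behind the gate
- ball2_center (a point): centre of the second such ball, behind the first
- ball3_center (a point): centre of the third such ball, behind the second
- tape: bystander: roll of black tape, 58 mm across, 19 mm high, lying flat; origin under its centre
- bottle: bystander: small brown dropper bottle, 33 mm across, 102 mm high; origin under its centre
- tin: bystander: flat grey tin box, 70 x 114 x 37 mm, off to the right; origin under its centre
- cup: the same dosing cup; origin at the centre of its underside
Mind the look-alikes: they are no part of the job. What is shaped like the cup but purple or yellow is not meant.

How it is judged:
By the outcome, as a careful person would: the job done as asked, in the order asked, and still so for the second after the job is handed in, while the arm keeps its last pose, push and grip.
It also fails if it takes over 50 s, if anything falls off the work surface, if the arm or the gripper's body presses on something with over 40 N, if the wrist force passes 120 N, or if a joint passes its speed limit or range.

### The arm

A 6-joint arm with a two-finger parallel gripper is mounted at the origin on a cart in front of the work surface, level with it; the furniture and walls round the work are solid. World frame = base frame: x ahead of the robot, y to its left, z up, the work surface at z = 0. Lengths are in m, angles in rad, forces in N, time in s.
With the tool pointing down it reaches from about 0.325 to 0.85 m from the base axis. Payload 15.5 kg.
Tool frame: the origin (TCP) lies midway between the tips of the shut fingers; the grasp point (between the pads) lies 19 mm behind it; z points along the fingers, y is the direction in which the jaws open and shut (so a half turn about z gives the same grasp; the last joint's range is limited). The gripper opens to 91 mm and grips with 3 to 60 N. Pads are 32 mm wide; open, the fingers measure 118 mm over their backs; the gripper's body (76 mm by 178 mm) begins 60 mm behind the grasp point.
Start: joints at [-0.839, 0.494, 1.345, -0, 1.302, -0.096], TCP at [0.46, -0.423, 0.214] pointing down, gripper open.
Joint ranges: [-2.91, 2.91], [-0.82, 2.16], [0.22, 2.67], [-1.22, 4.37], [0.12, 2.79], [-3.08, 3.08]. Speed limits (rad/s): [1.89, 1.89, 2.57, 3.01, 3.01, 3.01].

### API

Orientations are given as a 3x3 rotation matrix whose columns are the frame's x, y, z axes.
In Python, from workcell import monitor, capture, arm gives the robot as it stands.
- The arm moves only by the shell command python3 -m creep 'ROWS' [FORCE]. ROWS is JSON, a list of rows, each an object of numbers: "x", "y", "z": the shift along the tool's x, y, z in mm; "roll": the turn about the tool's z in rad; "claw": the closure in counts, from 0 (fully open) to 255 (shut). In form: [{"x": .., "y": .., "z": .., "roll": .., "claw": ..}, ...]. A call has 1 to 20 rows; each row shifts and turns the pose as measured when the row begins, along the tool's axes as they then stand; what a row does not reach is not made up. A row lasts 1/10 s, in which the tool goes at most 50 mm and 8.59 degrees, less where a joint would pass 70% of its speed; a pose out of reach is approached as far as the arm can. A call is refused whole if a number of a shift passes 50 or a number of a turn 0.15, either way. A call with a gripper value outside its range is refused whole. The fingers move at their own pace and stop on an object; FORCE is the grip in N (left out, the last holds). Time passes only in rows, so rows that do not move let the fingers close. It gives the time, the measured TCP pose, the force and the opening at its end, in the units of the state.
- monitor.read_state(): the state, without advancing time (a new reading comes with each control period).
- capture(name): name is "scene" or "side" or "wrist"; returns a dict with "img" (384x512x3 uint8, blue, green, red), "range_z" (384x512 float32, m along the optical axis (not along the pixel's ray), 0 where there is no reading), "intrinsics" (3x3 intrinsics, pixels), "R" (3x3) and "t" (3): a world point X has camera coordinates R X + t. Camera axes: x right, y down, z forward; pixel columns grow to the right and rows downward; lengths in m; the calibration is good to about 2 mm. A picture is of the moment at which its call begins.
- arm.hand_in(): hands the job in, once; it reports no verdict.
The state is a dict: "clock": time; "joint_positions": joint angles; "qvel": joint speeds; "joint_torque": joint torques, N m; "position": TCP position; "ee_rot": TCP orientation; "contact_force": force on the tool from outside, world axes, zero at the start; "moment": the same for the moment, N m; "opening": finger opening in m.
Only numpy, scipy, OpenCV 4.12 (cv2) and the standard library are available. Lean on these libraries where they do the work, as an engineer would, in place of code of your own. Each camera call takes 0.05 s, during which the arm holds its last target. There are 200 camera calls.

## Working session

There is one attempt and no reset: what is moved stays moved. The work goes in short steps, Python scripts to look and compute and a shell command to move; the robot and the scene stay as the last step left them, time stands still between calls to the robot, and variables do not carry over. Pictures are saved under pics/ and viewed, about 8 in all and at most 12, crops included, and the job is handed in when it is done.

```bash
mkdir -p pics
cat > h.py <<'E'
import numpy as np, cv2
from workcell import monitor, capture, arm
def world(c):
    K=np.array(c["intrinsics"]);R=np.array(c["R"]);t=np.array(c["t"]);Z=c["range_z"]
    v,u=np.mgrid[:384,:512]
    P=np.stack([(u-K[0,2])/K[0,0]*Z,(v-K[1,2])/K[1,1]*Z,Z],-1)
    W=(P-t)@R; W[Z==0]=np.nan
    return W
E
python3 - <<'E'
from h import *
a=capture("scene");b=capture("side")
np.save("a.npy",a,allow_pickle=True);np.save("b.npy",b,allow_pickle=True)
cv2.imwrite("pics/1.png",cv2.resize(a["img"],(800,600)));cv2.imwrite("pics/2.png",cv2.resize(b["img"],(800,600)))
for c in(a,b):print(-np.array(c["R"]).T@c["t"],np.array(c["R"])[2])
s=monitor.read_state();print(s)
E
```

```text
[-0.2867286  -0.37155937  0.58765228] [ 0.83530401  0.25824824 -0.48536075]
[-0.17240936  0.45562046  0.90722856] [ 0.57491687 -0.48969213 -0.65549387]
{'clock': 0.1, 'joint_positions': array([-8.38488363e-01,  4.94135015e-01,  1.34601211e+00, -3.04674833e-05,
        1.30248254e+00, -9.54856994e-02]), 'qvel': array([ 0.00077197, -0.00132335, -0.00063398, -0.0005896 ,  0.0012391 ,
        0.00092419]), 'joint_torque': array([ 5.52862955e-03, -8.80239272e+01, -3.82550097e+01,  7.07784947e-02,
        4.81784460e-02, -2.27305458e-05]), 'position': array([ 0.46007073, -0.42258373,  0.21340853]), 'ee_rot': array([[ 6.76496307e-01,  7.36445677e-01, -7.15178844e-04],
       [ 7.36446021e-01, -6.76495893e-01,  7.51514693e-04],
       [ 6.96341962e-05, -1.03508753e-03, -9.99999462e-01]]), 'contact_force': array([-0.01793389,  0.2368326 ,  0.37689775]), 'moment': array([ 0.00323854,  0.0321506 , -0.00545516]), 'opening': 0.09139295572191568}
```

View pics/1.png

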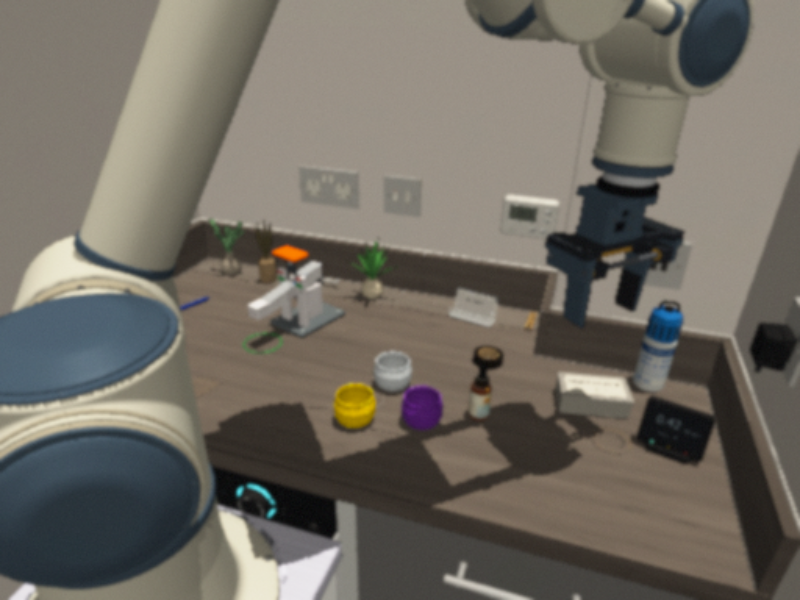

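View pics/2.png

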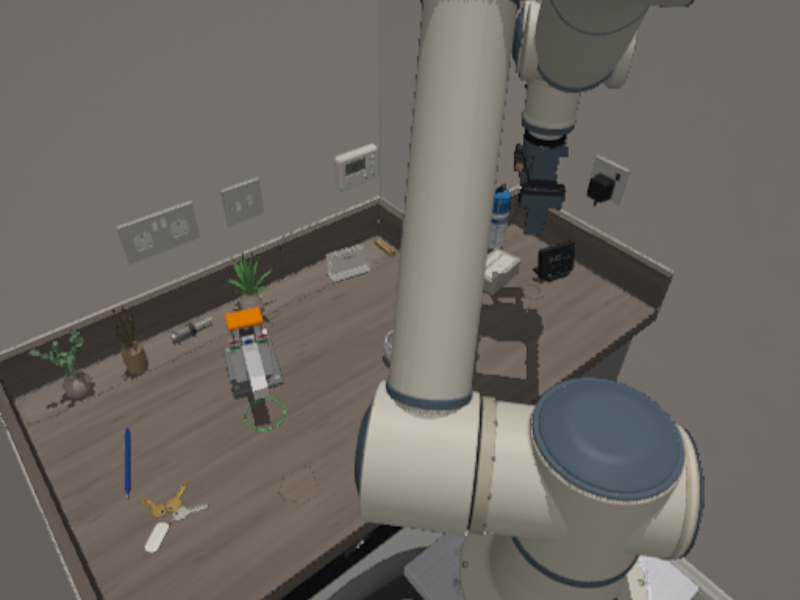

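Scene view (800x600): the grey cup is at (393,371), yellow decoy at (355,405), purple at (422,408), bottle and tape near (485,375), ring at (263,342), and orange head at (291,254). In the side view the ring is at (265,413) and the head at (244,319).

Run:
```python
from h import *
for n in "ab":
    c=np.load(n+".npy",allow_pickle=True).item();W=world(c);im=c["img"];hsv=cv2.cvtColor(im,cv2.COLOR_BGR2HSV)
    H,S,V=[hsv[...,i].astype(int) for i in range(3)]
    def rep(name,m):
        m=m&~np.isnan(W[...,0]);P=W[m]
        if len(P)<5:print(n,name,len(P));return
        P=P[:,:]
        print(n,name,len(P),"med",np.median(P,0).round(4),"p2",np.percentile(P,2,0).round(3),"p98",np.percentile(P,98,0).round(3))
    on=(W[...,0]>0.3)&(W[...,0]<1)
    o=(H<14)&(S>180)&(V>150)&on&(W[...,2]>.1); rep("orange",o)
    top=o&(abs(W[...,2]-.165)<.006); rep("otop",top)
    if top.sum()>20: print(cv2.minAreaRect((W[top][:,:2]*1000).astype(np.float32)))
    g=(H>45)&(H<75)&(S>90)&on&(abs(W[...,2])<.008); 
    rep("ring",g)
    if g.sum()>20: print(cv2.fitEllipse((W[g][:,:2]*1000).astype(np.float32)), cv2.minEnclosingCircle((W[g][:,:2]*1000).astype(np.float32)))
    rep("yellow",(H>20)&(H<32)&(S>180)&on&(W[...,2]>.005)&(W[...,1]<.1))
    rep("purple",(H>130)&(H<155)&(S>120)&on&(W[...,2]>.005))
    # cup region
    v,u=np.mgrid[:384,:512]
    if n=="a":
        m=(abs(u-251)<16)&(abs(v-237)<16)&(W[...,2]>.006)&(W[...,2]<.06)&(S<60); rep("cup",m)
        r=m&(W[...,2]>.044); rep("rim",r)
        q=(W[r][:,:2]*1000).astype(np.float32); print(cv2.minEnclosingCircle(q),cv2.fitEllipse(q))
        m=(u>290)&(u<330)&(v>215)&(v<272)&(W[...,2]>.006)&on; rep("bot+tape",m)
        rep("tape?",m&(v<236)); rep("bot",m&(v>245))
    # dispenser: white parts
    d=on&(S<60)&(W[...,2]>.015)&(W[...,2]<.125)&(W[...,1]>.1)&(W[...,0]<.8);rep("disp",d)
    # base plate
    if n=="b":
        m=(abs(W[...,2]-.010)<.004)&(W[...,1]>.0)&(u>135)&(u<190)&(v>200)&(v<255); rep("base",m); print(cv2.minAreaRect((W[m][:,:2]*1000).astype(np.float32)))
```

```text
a orange 41 med [0.5919 0.1393 0.1612] p2 [0.579 0.114 0.157] p98 [0.615 0.178 0.164]
a otop 33 med [0.5914 0.1456 0.1613] p2 [0.579 0.115 0.159] p98 [0.616 0.178 0.164]
((602.2492065429688, 147.6893310546875), (60.420921325683594, 37.45285415649414), 73.87591552734375)
a ring 11 med [ 0.5421  0.1552 -0.0012] p2 [ 0.506  0.143 -0.003] p98 [0.565 0.21  0.001]
a yellow 605 med [ 0.3592 -0.0842  0.0311] p2 [ 0.336 -0.115  0.008] p98 [ 0.401 -0.054  0.048]
a purple 569 med [ 0.3855 -0.1861  0.0312] p2 [ 0.367 -0.215  0.009] p98 [ 0.432 -0.158  0.048]
a cup 498 med [ 0.4644 -0.1091  0.0316] p2 [ 0.446 -0.139  0.009] p98 [ 0.511 -0.08   0.048]
a rim 71 med [ 0.4695 -0.1079  0.047 ] p2 [ 0.45  -0.135  0.044] p98 [ 0.507 -0.08   0.05 ]
((478.6416931152344, -108.61662292480469), 30.739870071411133) ((478.9186706542969, -107.58735656738281), (56.230384826660156, 57.09316635131836), 72.52207946777344)
a bot+tape 555 med [ 0.4417 -0.2666  0.0284] p2 [ 0.43  -0.284  0.007] p98 [ 0.63  -0.23   0.095]
a tape? 195 med [ 0.6    -0.2561  0.0154] p2 [ 0.444 -0.279  0.007] p98 [ 0.633 -0.227  0.098]
a bot 280 med [ 0.4348 -0.2706  0.0391] p2 [ 0.43  -0.285  0.007] p98 [ 0.448 -0.253  0.065]
a disp 1353 med [0.6043 0.1554 0.0773] p2 [0.314 0.114 0.017] p98 [0.792 0.542 0.121]
b orange 0
b otop 0
b ring 58 med [ 0.5319  0.1727 -0.0011] p2 [ 0.489  0.024 -0.005] p98 [0.8   0.212 0.003]
((637.505859375, 108.7066650390625), (95.94388580322266, 352.38922119140625), 59.67156219482422) ((665.97607421875, 95.54519653320312), 199.646728515625)
b yellow 0
b purple 1
b disp 3167 med [0.5691 0.5224 0.0949] p2 [0.341 0.123 0.018] p98 [0.793 0.541 0.12 ]
b base 268 med [0.6086 0.1639 0.0082] p2 [0.569 0.082 0.006] p98 [0.709 0.197 0.012]
((638.9837036132812, 137.552001953125), (95.5677719116211, 130.47500610351562), 70.89115905761719)
```

Run:
```python
from h import *
def plane(c,uv,z):
    K=np.array(c["intrinsics"]);R=np.array(c["R"]);t=np.array(c["t"])
    d=np.c_[uv,np.ones(len(uv))]@np.linalg.inv(K).T@R; o=-R.T@t
    return (o+d*((z-o[2])/d[:,2])[:,None])[:,:2]*1000
v,u=np.mgrid[:384,:512]
for n,bx,ob in(("a",(150,185,205,230),(170,200,150,175)),("b",(150,190,245,285),(140,175,190,215))):
    c=np.load(n+".npy",allow_pickle=True).item();im=c["img"].astype(int)
    B,G,R=im[...,0],im[...,1],im[...,2]
    box=lambda b:(u>=b[0])&(u<b[1])&(v>=b[2])&(v<b[3])
    g=(G-np.maximum(R,B)>12)&box(bx)
    q=plane(c,np.argwhere(g)[:,::-1],0).astype(np.float32);print(n,"ring",len(q),cv2.fitEllipse(q),cv2.minEnclosingCircle(q))
    o=(R-B>120)&(R>150)&box(ob)
    q=plane(c,np.argwhere(o)[:,::-1],.165).astype(np.float32);print("orange",len(q),cv2.minAreaRect(q), c["range_z"][o][:5])
    hx=plane(c,np.argwhere(g)[:,::-1],0)
```

```text
a ring 97 ((524.023681640625, 176.12234497070312), (71.37898254394531, 72.5692138671875), 160.22866821289062) ((524.2587280273438, 176.29025268554688), 41.1641845703125)
orange 153 ((599.5419311523438, 142.9599609375), (74.10790252685547, 49.91926956176758), 69.24728393554688) [1.3633649 1.3639151 1.3583847 1.3612807 1.358283 ]
b ring 109 ((525.7883911132812, 176.8424530029297), (71.7150650024414, 72.29527282714844), 14.437017440795898) ((525.9853515625, 176.5830535888672), 38.59257888793945)
orange 224 ((604.8242797851562, 149.5854034423828), (59.97343063354492, 41.512718200683594), 70.00119018554688) [1.3141825 1.1040016 1.1054393 1.1097139 1.3204434]
```

```bash
python3 -m creep 2>&1 | head -20; ls
```

```text
invalid input
a.npy
b.npy
h.py
pics
```

```bash
python3 -m creep '[{"roll":0.145},{"roll":0.145},{"roll":0.145},{"roll":0.145},{"roll":0.145},{"roll":0.145},{"roll":0.145},{"roll":0.145},{"x":-10,"y":-38},{"x":-10,"y":-38},{"x":-10,"y":-38},{"x":-10,"y":-38},{"x":-10,"y":-38},{"x":-10,"y":-38},{"x":-10,"y":-38},{"x":-10,"y":-38},{}]' 10
cat > go.py <<'E'
# python3 go.py X Y Z(mm): remaining shift in tool axes
import sys; from h import *
s=monitor.read_state();R=s["ee_rot"];p=s["position"]*1000
d=np.array([float(a) for a in sys.argv[1:4]])-p
y=R[:2,0];print("pos",p.round(1),"tool shift",(R.T@d).round(1),"xdir deg",np.degrees(np.arctan2(y[1],y[0])).round(2),"roll to -19:",(np.arctan2(y[1],y[0])+np.radians(19)).round(3),"tilt",R[:,2].round(3),"t",s["clock"],"F",s["contact_force"].round(2),"open",s["opening"])
E
python3 go.py 479 -109 120
```

```text
pos [ 460.1 -422.6  213.4] tool shift [ 243.7 -198.1   93.6] xdir deg 47.43 roll to -19: 1.159 tilt [-0.001  0.001 -1.   ] t 0.1 F [-0.02  0.24  0.38] open 0.09139295572191568invalid input
```

```bash
python3 -m creep '[{"x":0,"y":0,"z":0,"roll":0.145,"claw":0},{"x":0,"y":0,"z":0,"roll":0.145,"claw":0},{"x":0,"y":0,"z":0,"roll":0.145,"claw":0},{"x":0,"y":0,"z":0,"roll":0.145,"claw":0},{"x":0,"y":0,"z":0,"roll":0.145,"claw":0},{"x":0,"y":0,"z":0,"roll":0.145,"claw":0},{"x":0,"y":0,"z":0,"roll":0.145,"claw":0},{"x":0,"y":0,"z":0,"roll":0.145,"claw":0},{"x":-10,"y":-38,"z":0,"roll":0,"claw":0},{"x":-10,"y":-38,"z":0,"roll":0,"claw":0},{"x":-10,"y":-38,"z":0,"roll":0,"claw":0},{"x":-10,"y":-38,"z":0,"roll":0,"claw":0},{"x":0,"y":0,"z":0,"roll":0,"claw":0}]' 10
python3 go.py 479 -109 120
```

```text
clock: 1.4
position: [0.476, -0.2603, 0.2091]
ee_rot: [[0.929, -0.369, -0.007], [-0.369, -0.929, 0.007], [-0.009, -0.004, -1.0]]
contact_force: [0.1, -0.5, -0.9]
opening: 0.0913
pos [ 476.  -260.3  209.1] tool shift [ -52.3 -141.4   90.2] xdir deg -21.68 roll to -19: -0.047 tilt [-0.007  0.007 -1.   ] t 1.4 F [ 0.14 -0.54 -0.91] open 0.09127095717411535
```

```bash
python3 -m creep '[{"x":-13,"y":-36,"z":10,"roll":-0.047,"claw":0},{"x":-13,"y":-36,"z":10,"roll":0,"claw":0},{"x":-13,"y":-36,"z":10,"roll":0,"claw":0},{"x":-13,"y":-33,"z":10,"roll":0,"claw":0},{"x":0,"y":0,"z":10,"roll":0,"claw":0},{"x":0,"y":0,"z":0,"roll":0,"claw":0}]'
python3 go.py 479 -109 120
python3 - <<'E'
from h import *
c=capture("wrist");cv2.imwrite("pics/3.png",c["img"]);W=world(c)
im=c["img"];S=cv2.cvtColor(im,cv2.COLOR_BGR2HSV)[...,1]
for nm,off in(("cup",(479,-109)),):
    m=(W[...,2]>.006)&(W[...,2]<.06)&(np.hypot(W[...,0]*1000-479,W[...,1]*1000+109)<42)
    q=(W[m][:,:2]*1000).astype(np.float32);print(len(q),cv2.minEnclosingCircle(q))
    for lo,hi in((.01,.02),(.02,.03),(.03,.04),(.046,.055)):
        r=m&(W[...,2]>lo)&(W[...,2]<hi);q=(W[r][:,:2]*1000).astype(np.float32)
        if len(q)>10: print(lo,len(q),cv2.minEnclosingCircle(q),q.min(0),q.max(0))
E
```

```text
clock: 2.0
position: [0.4741, -0.106, 0.158]
ee_rot: [[0.946, -0.323, -0.007], [-0.323, -0.946, 0.006], [-0.008, -0.003, -1.0]]
contact_force: [-0.3, 0.2, 0.7]
opening: 0.0914
pos [ 474.1 -106.   158. ] tool shift [ 5.9  1.4 38. ] xdir deg -18.85 roll to -19: 0.003 tilt [-0.007  0.006 -1.   ] t 2.0 F [-0.28  0.16  0.72] open 0.091384533817816
2115 ((483.79632568359375, -108.91889953613281), 32.96894073486328)
0.01 481 ((484.5774841308594, -108.90211486816406), 32.266136169433594) [ 452.4983  -136.07843] [516.40967 -77.82572]
0.02 206 ((484.5671081542969, -109.25276947021484), 32.36376953125) [ 452.26895 -141.06291] [516.63434 -78.16281]
0.03 341 ((483.7687072753906, -108.90301513671875), 32.95803451538086) [ 452.47302 -141.52138] [516.6245  -76.27873]
0.046 478 ((483.55572509765625, -108.79528045654297), 29.52186393737793) [ 454.4324 -138.0465] [512.8801   -79.337425]
```

View pics/3.png

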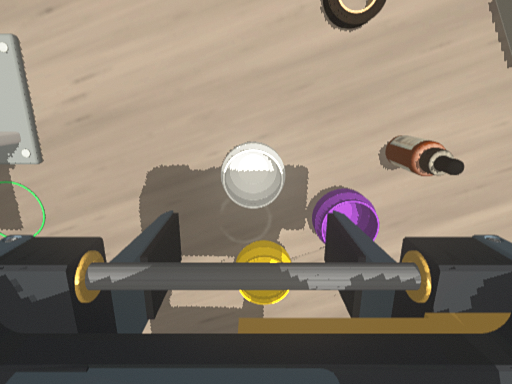

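Wrist view: the grey cup is at (252,175), clear on both jaw sides. Fitted centre is (483.5,-109).

```bash
python3 go.py 483.5 -109 20; python3 -m creep '[{"x":9,"y":0,"z":20,"roll":0,"claw":0},{"x":0,"y":0,"z":30,"roll":0,"claw":0},{"x":0,"y":0,"z":30,"roll":0,"claw":0},{"x":0,"y":0,"z":20,"roll":0,"claw":0},{"x":0,"y":0,"z":0,"roll":0,"claw":0},{"x":0,"y":0,"z":0,"roll":0,"claw":0}]'
python3 go.py 483.5 -109 20
```

```text
pos [ 474.3 -106.3  158.5] tool shift [ 10.7   0.  138.5] xdir deg -18.89 roll to -19: 0.002 tilt [-0.006  0.006 -1.   ] t 2.05 F [ 0.52  0.27 -0.24] open 0.09103491897907114
clock: 2.65
position: [0.4871, -0.1167, 0.0586]
ee_rot: [[0.944, -0.33, 0.001], [-0.33, -0.944, 0.002], [0.0, -0.002, -1.0]]
contact_force: [0.6, 0.9, 0.6]
opening: 0.0912
pos [ 487.1 -116.7   58.6] tool shift [-6.  -6.  38.6] xdir deg -19.25 roll to -19: -0.004 tilt [ 0.001  0.002 -1.   ] t 2.65 F [0.59 0.87 0.65] open 0.09119170714255702
```

```bash
python3 -m creep '[{"x":-6,"y":-6,"z":0,"roll":0,"claw":0},{"x":0,"y":0,"z":0,"roll":0,"claw":0}]'
python3 go.py 483.5 -109 20
```

```text
clock: 2.85
position: [0.4842, -0.1098, 0.0606]
ee_rot: [[0.944, -0.331, 0.003], [-0.331, -0.944, 0.001], [0.003, -0.002, -1.0]]
contact_force: [0.2, -0.1, -0.1]
opening: 0.0913
pos [ 484.2 -109.8   60.6] tool shift [-1.1 -0.4 40.5] xdir deg -19.33 roll to -19: -0.006 tilt [ 0.003  0.001 -1.   ] t 2.85 F [ 0.2  -0.14 -0.08] open 0.09125247278876841
```

```bash
python3 -m creep '[{"x":-1,"y":0,"z":14,"roll":0,"claw":0},{"x":0,"y":0,"z":13,"roll":0,"claw":0},{"x":0,"y":0,"z":8,"roll":0,"claw":0},{"x":0,"y":0,"z":0,"roll":0,"claw":0}]'
python3 go.py 483.5 -109 20
```

```text
clock: 3.25
position: [0.4858, -0.1097, 0.0284]
ee_rot: [[0.944, -0.33, 0.01], [-0.33, -0.944, -0.001], [0.01, -0.002, -1.0]]
contact_force: [0.4, 0.0, -0.6]
opening: 0.0915
pos [ 485.8 -109.7   28.4] tool shift [-2.5  0.1  8.4] xdir deg -19.27 roll to -19: -0.005 tilt [ 0.01  -0.001 -1.   ] t 3.25 F [ 0.38  0.03 -0.63] open 0.09148574217622721
```

```bash
python3 -m creep '[{"x":-2,"y":0,"z":8,"roll":0,"claw":0},{"x":0,"y":0,"z":0,"roll":0,"claw":0},{"x":0,"y":0,"z":0,"roll":0,"claw":70},{"x":0,"y":0,"z":0,"roll":0,"claw":120},{"x":0,"y":0,"z":0,"roll":0,"claw":120},{"x":0,"y":0,"z":0,"roll":0,"claw":120},{"x":0,"y":0,"z":0,"roll":0,"claw":120},{"x":0,"y":0,"z":0,"roll":0,"claw":120},{"x":0,"y":0,"z":0,"roll":0,"claw":120}]' 8
python3 go.py 483.5 -109 20
```

```text
clock: 4.15
position: [0.4849, -0.1093, 0.0217]
ee_rot: [[0.944, -0.33, 0.013], [-0.33, -0.944, -0.002], [0.013, -0.002, -1.0]]
contact_force: [0.1, -0.3, -1.1]
opening: 0.065
pos [ 484.9 -109.3   21.7] tool shift [-1.5  0.2  1.7] xdir deg -19.26 roll to -19: -0.004 tilt [ 0.013 -0.002 -1.   ] t 4.15 F [ 0.14 -0.29 -1.06] open 0.06499829462870192
```

```bash
python3 -m creep '[{"x":0,"y":0,"z":-12,"roll":0,"claw":120},{"x":0,"y":0,"z":-25,"roll":0,"claw":120},{"x":0,"y":0,"z":-25,"roll":0,"claw":120},{"x":0,"y":0,"z":-20,"roll":0,"claw":120},{"x":-8,"y":-16,"z":0,"roll":0,"claw":120},{"x":-15,"y":-29,"z":0,"roll":0,"claw":120},{"x":-15,"y":-29,"z":0,"roll":0,"claw":120},{"x":-15,"y":-29,"z":0,"roll":0,"claw":120},{"x":-15,"y":-29,"z":0,"roll":0,"claw":120},{"x":-15,"y":-29,"z":0,"roll":0,"claw":120},{"x":-15,"y":-29,"z":0,"roll":0,"claw":120},{"x":-10,"y":-15,"z":0,"roll":0,"claw":120},{"x":0,"y":0,"z":0,"roll":0,"claw":120}]' 8
python3 go.py 439 206 25
```

```text
clock: 5.45
position: [0.4494, 0.1276, 0.1164]
ee_rot: [[0.943, -0.332, 0.021], [-0.333, -0.943, -0.003], [0.02, -0.004, -1.0]]
contact_force: [0.4, 0.6, -1.3]
opening: 0.0653
pos [449.4 127.6 116.4] tool shift [-37.7 -70.1  91. ] xdir deg -19.43 roll to -19: -0.007 tilt [ 0.021 -0.003 -1.   ] t 5.45 F [ 0.39  0.64 -1.29] open 0.06534336359700113
```

```bash
python3 -m creep '[{"x":-10,"y":-18,"z":8,"roll":0,"claw":120},{"x":-10,"y":-20,"z":18,"roll":0,"claw":120},{"x":-10,"y":-20,"z":20,"roll":0,"claw":120},{"x":-6,"y":-10,"z":16,"roll":0,"claw":120},{"x":0,"y":0,"z":8,"roll":0,"claw":120},{"x":0,"y":0,"z":0,"roll":0,"claw":120},{"x":0,"y":0,"z":0,"roll":0,"claw":120}]' 8
python3 go.py 439 206 25
python3 - <<'E'
from h import *
a=capture("scene");cv2.imwrite("pics/4.png",cv2.resize(a["img"][150:300,80:330],(800,480)))
W=world(a)
b=capture("side");cv2.imwrite("pics/5.png",cv2.resize(b["img"][150:310,100:300],(750,600)))
E
```

```text
clock: 6.15
position: [0.4426, 0.2029, 0.0484]
ee_rot: [[0.943, -0.333, 0.027], [-0.333, -0.943, -0.002], [0.026, -0.007, -1.0]]
contact_force: [0.2, 0.7, -0.3]
opening: 0.0649
pos [442.6 202.9  48.4] tool shift [-5.  -1.6 23.3] xdir deg -19.47 roll to -19: -0.008 tilt [ 0.027 -0.002 -1.   ] t 6.15 F [ 0.18  0.68 -0.27] open 0.06492993065929496
```

View pics/5.png

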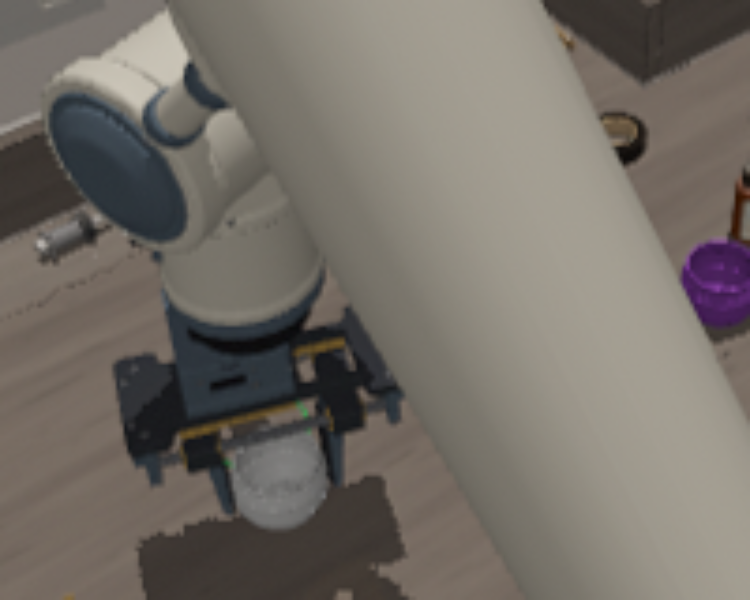

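The cup is held upright between the fingers at (280,480) and nothing has been knocked over. Next I lower it, then slide it in.

```bash
python3 -m creep '[{"x":-2,"y":-1,"z":10,"roll":0,"claw":120},{"x":-2,"y":-1,"z":9,"roll":0,"claw":120},{"x":0,"y":0,"z":3,"roll":0,"claw":120},{"x":0,"y":0,"z":0,"roll":0.007,"claw":120},{"x":0,"y":0,"z":0,"roll":0,"claw":120}]' 8
python3 go.py 525.5 176.5 26
```

```text
clock: 6.75
position: [0.4408, 0.2055, 0.0256]
ee_rot: [[0.939, -0.342, 0.029], [-0.342, -0.94, -0.002], [0.028, -0.008, -1.0]]
contact_force: [1.1, -0.1, -0.5]
opening: 0.065
pos [440.8 205.5  25.6] tool shift [89.5 -1.7  2. ] xdir deg -20.01 roll to -19: -0.018 tilt [ 0.029 -0.002 -1.   ] t 6.75 F [ 1.07 -0.05 -0.46] open 0.0649565453673627
```

```bash
python3 -m creep '[{"x":4,"y":0,"z":0.1,"roll":-0.018,"claw":120},{"x":8,"y":0,"z":0.2,"roll":0,"claw":120},{"x":9,"y":0,"z":0.2,"roll":0,"claw":120},{"x":9,"y":0,"z":0.2,"roll":0,"claw":120},{"x":5,"y":0,"z":0.2,"roll":0,"claw":120},{"x":0,"y":0,"z":0,"roll":0,"claw":120}]' 8
python3 go.py 525.5 176.5 26
```

```text
clock: 7.35
position: [0.4783, 0.193, 0.0263]
ee_rot: [[0.946, -0.324, 0.031], [-0.324, -0.946, -0.001], [0.029, -0.009, -1.0]]
contact_force: [-1.1, -0.2, -0.8]
opening: 0.065
pos [478.3 193.   26.3] tool shift [49.9  0.3  1.8] xdir deg -18.89 roll to -19: 0.002 tilt [ 0.031 -0.001 -1.   ] t 7.35 F [-1.11 -0.16 -0.79] open 0.06502502535416557
```

```bash
python3 -m creep '[{"x":6,"y":0,"z":0.2,"roll":0,"claw":120},{"x":9,"y":0,"z":0.3,"roll":0,"claw":120},{"x":9,"y":0,"z":0.3,"roll":0,"claw":120},{"x":9,"y":0,"z":0.3,"roll":0,"claw":120},{"x":9,"y":0,"z":0.3,"roll":0,"claw":120},{"x":5,"y":0,"z":0.2,"roll":0,"claw":120},{"x":0,"y":0,"z":0,"roll":0,"claw":120},{"x":0,"y":0,"z":0,"roll":0,"claw":120}]' 8
python3 go.py 525.5 176.5 22
```

```text
clock: 8.15
position: [0.5269, 0.176, 0.0259]
ee_rot: [[0.946, -0.324, 0.03], [-0.324, -0.946, -0.001], [0.029, -0.008, -1.0]]
contact_force: [-0.9, -0.6, -1.0]
opening: 0.0648
pos [526.9 176.   25.9] tool shift [-1.6  0.1  3.8] xdir deg -18.92 roll to -19: 0.001 tilt [ 0.03  -0.001 -1.   ] t 8.15 F [-0.88 -0.59 -1.  ] open 0.06481069181725321
```

```bash
python3 -m creep '[{"x":-1,"y":0,"z":2,"roll":0,"claw":120},{"x":0,"y":0,"z":1,"roll":0,"claw":120},{"x":0,"y":0,"z":1,"roll":0,"claw":120},{"x":0,"y":0,"z":0,"roll":0,"claw":120},{"x":0,"y":0,"z":0,"roll":0,"claw":120}]' 8
python3 go.py 525.5 176.5 22
python3 - <<'E'
from h import *
for n,sl in(("side",(slice(200,310),slice(110,230))),("scene",(slice(180,250),slice(130,220)))):
    b=capture(n);cv2.imwrite(f"pics/6{n}.png",cv2.resize(b["img"][sl],None,fx=6,fy=5 if n=="side" else 6))
b=capture("wrist");cv2.imwrite("pics/6w.png",b["img"])
E
```

```text
clock: 8.65
position: [0.5253, 0.1767, 0.0217]
ee_rot: [[0.946, -0.323, 0.03], [-0.323, -0.946, -0.002], [0.029, -0.008, -1.0]]
contact_force: [-0.5, -1.0, 0.9]
opening: 0.065
pos [525.3 176.7  21.7] tool shift [ 0.3  0.1 -0.3] xdir deg -18.87 roll to -19: 0.002 tilt [ 0.03  -0.002 -1.   ] t 8.65 F [-0.46 -1.    0.86] open 0.06498510668426351
```

View pics/6side.png

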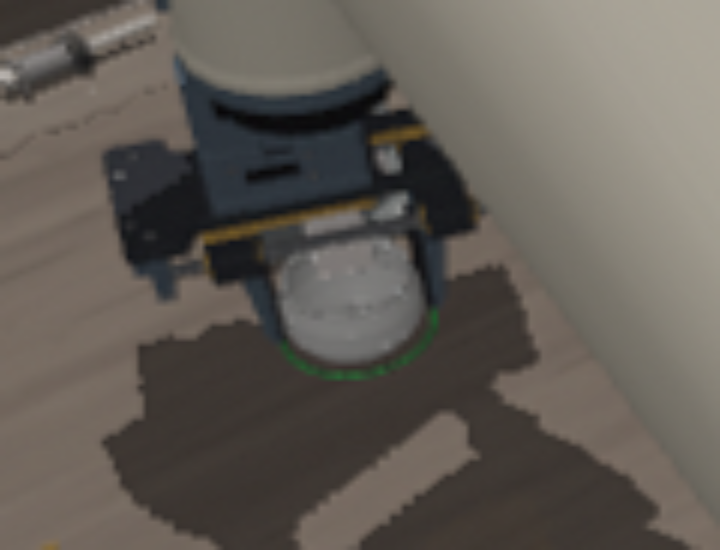

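The cup stands inside the ring, with green visible evenly round its front. I release it and lift straight up, with the fingers straddling the hood.

```bash
python3 -m creep '[{"x":0,"y":0,"z":0,"roll":0,"claw":90},{"x":0,"y":0,"z":0,"roll":0,"claw":50},{"x":0,"y":0,"z":0,"roll":0,"claw":0},{"x":0,"y":0,"z":0,"roll":0,"claw":0},{"x":0,"y":0,"z":0,"roll":0,"claw":0},{"x":0,"y":0,"z":0,"roll":0,"claw":0},{"x":0,"y":0,"z":-8,"roll":0,"claw":0},{"x":0,"y":0,"z":-20,"roll":0,"claw":0},{"x":0,"y":0,"z":-25,"roll":0,"claw":0},{"x":0,"y":0,"z":-30,"roll":0,"claw":0},{"x":0,"y":0,"z":-30,"roll":0,"claw":0},{"x":0,"y":0,"z":-30,"roll":0,"claw":0},{"x":0,"y":0,"z":-30,"roll":0,"claw":0},{"x":0,"y":0,"z":-20,"roll":0,"claw":0},{"x":0,"y":0,"z":0,"roll":0,"claw":255},{"x":0,"y":0,"z":0,"roll":0,"claw":255}]'
python3 go.py 605.5 149 185
python3 - <<'E'
from h import *
v,u=np.mgrid[:384,:512]
for n in("side","scene"):
    b=capture(n);np.save(n+"2.npy",b,allow_pickle=True);W=world(b)
    sl=(slice(170,310),slice(100,240)) if n=="side" else (slice(140,240),slice(130,250))
    cv2.imwrite(f"pics/7{n}.png",cv2.resize(b["img"][sl],None,fx=4,fy=4))
    m=(W[...,2]>.008)&(W[...,2]<.054)&(np.hypot(W[...,0]-.525,W[...,1]-.177)<.045)
    q=(W[m][:,:2]*1000).astype(np.float32);print(n,len(q),cv2.minEnclosingCircle(q) if len(q)>5 else 0)
b=capture("wrist");cv2.imwrite("pics/7w.png",b["img"]);W=world(b)
im=b["img"].astype(int);o=(im[...,2]-im[...,0]>120)&(im[...,2]>150)&(abs(W[...,2]-.165)<.012)
q=(W[o][:,:2]*1000).astype(np.float32);print(len(q),cv2.minAreaRect(q) if len(q)>5 else 0,np.median(W[o],0))
E
```

```text
clock: 10.4
position: [0.5175, 0.1769, 0.2267]
ee_rot: [[0.946, -0.323, 0.03], [-0.324, -0.946, -0.001], [0.029, -0.009, -1.0]]
contact_force: [0.5, 0.8, -0.3]
opening: 0.0779
pos [517.5 176.9 226.7] tool shift [91.  -1.7 44.3] xdir deg -18.89 roll to -19: 0.002 tilt [ 0.03  -0.001 -1.   ] t 10.4 F [ 0.51  0.8  -0.34] open 0.07786020335762801
side 358 ((521.5393676757812, 179.170166015625), 33.79787063598633)
scene 372 ((519.3681030273438, 178.06246948242188), 35.63277816772461)
4456 ((609.9815673828125, 147.1737823486328), (62.06410598754883, 39.41719436645508), 71.05697631835938) [0.60975324 0.14707414 0.16480085]
```

```bash
python3 -c "
import cv2,numpy as np
a=cv2.imread('pics/7side.png');b=cv2.imread('pics/7w.png');
a=cv2.resize(a,(384,384));cv2.imwrite('pics/7.png',cv2.resize(np.hstack([a,b]),(800,343)))"
```

```text
(no output)
```

View pics/7.png

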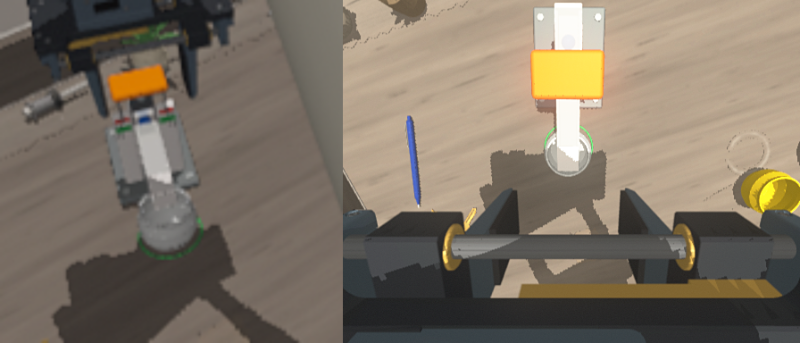

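The cup stands upright in the ring and the plunger is clear: (138,82) in the side crop, (567,74) in the wrist one. In the wrist view a green sliver shows only on the dispenser side, so the cup may sit a few mm forward. I'll measure that.

```bash
python3 - <<'E'
from h import *
def plane(c,uv,z):
    K=np.array(c["intrinsics"]);R=np.array(c["R"]);t=np.array(c["t"])
    d=np.c_[uv,np.ones(len(uv))]@np.linalg.inv(K).T@R; o=-R.T@t
    return ((o+d*((z-o[2])/d[:,2])[:,None])[:,:2]*1000).astype(np.float32)
def circ(q):
    A=np.c_[2*q,np.ones(len(q))];s=np.linalg.lstsq(A,(q**2).sum(1),rcond=None)[0];return s[:2].round(1),np.sqrt(s[2]+s[0]**2+s[1]**2).round(1)
b=capture("wrist");np.save("w.npy",b,allow_pickle=True)
for n,b in(("wrist",b),("side",np.load("side2.npy",allow_pickle=True).item()),("scene",np.load("scene2.npy",allow_pickle=True).item())):
    W=world(b);im=b["img"].astype(int);G=im[...,1]-np.maximum(im[...,0],im[...,2])
    near=np.hypot(W[...,0]-.525,W[...,1]-.177)<.045
    g=(G>12)&near&(abs(W[...,2])<.008); print(n,"ring",g.sum(),circ(plane(b,np.argwhere(g)[:,::-1],0)))
    # front half of the cup (away from hood): disp-frame u relative to nominal outlet
    D=W-np.array([.525,.177,0]);ux=D[...,0]*.9455-D[...,1]*.3256;uy=D[...,0]*.3256+D[...,1]*.9455
    for lo,hi in((.008,.02),(.02,.032),(.032,.044),(.044,.055)):
        m=near&(W[...,2]>lo)&(W[...,2]<hi)&(abs(uy)<.04)
        if m.sum()>8: print(" z",lo,m.sum(),"ux",np.percentile(ux[m]*1000,[1,99]).round(1),"uy",np.percentile(uy[m]*1000,[1,99]).round(1))
    cv2.imwrite(f"pics/8{n}.png",cv2.resize(b["img"][np.ix_(*[range(max(0,a.min()-12),min(l,a.max()+12)) for a,l in zip(np.where(g|(near&(W[...,2]<.054))),(384,512))])],None,fx=6,fy=6,interpolation=cv2.INTER_CUBIC))
E
python3 -c "
import cv2;a=cv2.imread('pics/8wrist.png');print(a.shape)
cv2.imwrite('pics/8.png',cv2.resize(a,None,fx=min(1,600/a.shape[0],800/a.shape[1]),fy=min(1,600/a.shape[0],800/a.shape[1])))"
```

```text
wrist ring 142 (array([526.2, 176.2]), np.float64(36.1))
 z 0.008 255 ux [-31.1  14.1] uy [-28.   28.7]
 z 0.02 63 ux [-31.6  27.7] uy [-26.6  24.8]
 z 0.032 197 ux [-21.2  27.5] uy [-31.6  31.9]
 z 0.044 293 ux [-29.2  23.3] uy [-28.2  29.3]
side ring 62 (array([525.6, 176.9]), np.float64(36.2))
 z 0.008 91 ux [-34.8  28.2] uy [-29.7  31.7]
 z 0.02 91 ux [-37.1  26.6] uy [-31.5  32.4]
 z 0.032 119 ux [-35.5  22.5] uy [-30.8  31.9]
 z 0.044 57 ux [-32.5  21.8] uy [-27.4  28.5]
scene ring 50 (array([522.9, 174.9]), np.float64(34.7))
 z 0.008 69 ux [-37.1  20.5] uy [-32.6  29.2]
 z 0.02 121 ux [-37.9  25.7] uy [-35.1  32.1]
 z 0.032 142 ux [-36.9  23.1] uy [-32.7  29.9]
 z 0.044 40 ux [-34.3  24.1] uy [-31.3  31. ]
(516, 540, 3)
```

View pics/8.png

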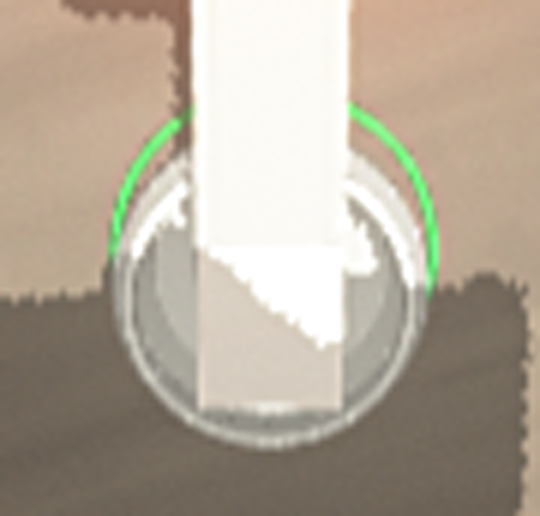

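By the wrist view the cup is centred within about 2 mm, by the side view within about 3–4 mm. That is good for catching the balls, so on to the plunger.

```bash
python3 -m creep '[{"x":10,"y":0,"z":0,"roll":0,"claw":255},{"x":20,"y":-0.5,"z":0,"roll":0,"claw":255},{"x":20,"y":-0.5,"z":3,"roll":0,"claw":255},{"x":20,"y":-0.5,"z":10,"roll":0,"claw":255},{"x":15,"y":0,"z":15,"roll":0,"claw":255},{"x":6,"y":0,"z":10,"roll":0,"claw":255},{"x":0,"y":0,"z":0,"roll":0,"claw":255},{"x":0,"y":0,"z":0,"roll":0,"claw":255}]'
python3 go.py 608.5 148 172
```

```text
clock: 11.4
position: [0.609, 0.1458, 0.1834]
ee_rot: [[0.946, -0.323, 0.02], [-0.323, -0.946, -0.003], [0.02, -0.004, -1.0]]
contact_force: [0.3, -0.3, 1.0]
opening: 0.001
pos [609.  145.8 183.4] tool shift [-1.5 -1.9 11.4] xdir deg -18.88 roll to -19: 0.002 tilt [ 0.02  -0.003 -1.   ] t 11.4 F [ 0.3  -0.31  1.05] open 0.0010046952866263237
```

```bash
python3 -m creep '[{"x":-1.5,"y":-2,"z":8,"roll":0,"claw":255},{"x":0,"y":0,"z":4,"roll":0,"claw":255},{"x":0,"y":0,"z":3,"roll":0,"claw":255},{"x":0,"y":0,"z":0,"roll":0,"claw":255}]'
python3 go.py 608.5 148 149
```

```text
clock: 11.8
position: [0.6073, 0.1493, 0.1685]
ee_rot: [[0.946, -0.322, 0.021], [-0.322, -0.947, -0.003], [0.021, -0.004, -1.0]]
contact_force: [-0.3, -0.9, -0.1]
opening: 0.0006
pos [607.3 149.3 168.5] tool shift [ 1.2  0.9 19.5] xdir deg -18.8 roll to -19: 0.003 tilt [ 0.021 -0.003 -1.   ] t 11.8 F [-0.33 -0.88 -0.1 ] open 0.0005781442040464371
```

```bash
python3 -m creep '[{"x":0,"y":0,"z":4,"roll":0,"claw":255},{"x":0,"y":0,"z":5,"roll":0,"claw":255},{"x":0,"y":0,"z":5,"roll":0,"claw":255},{"x":0,"y":0,"z":3,"roll":0,"claw":255},{"x":0,"y":0,"z":0,"roll":0,"claw":255}]'
python3 go.py 608.5 148 149
```

```text
clock: 12.3
position: [0.6077, 0.1495, 0.1512]
ee_rot: [[0.946, -0.322, 0.022], [-0.322, -0.947, -0.003], [0.022, -0.005, -1.0]]
contact_force: [-1.9, 0.3, 5.5]
opening: 0.0004
pos [607.7 149.5 151.2] tool shift [1.2 1.2 2.2] xdir deg -18.79 roll to -19: 0.004 tilt [ 0.022 -0.003 -1.   ] t 12.3 F [-1.92  0.31  5.5 ] open 0.00041452672303790333
```

```bash
python3 -m creep '[{"x":0,"y":0,"z":2,"roll":0,"claw":255},{"x":0,"y":0,"z":0,"roll":0,"claw":255},{"x":0,"y":0,"z":0,"roll":0,"claw":255}]'
python3 -m creep '[{"x":0,"y":0,"z":0,"roll":0,"claw":255},{"x":0,"y":0,"z":0,"roll":0,"claw":255},{"x":0,"y":0,"z":0,"roll":0,"claw":255},{"x":0,"y":0,"z":0,"roll":0,"claw":255},{"x":0,"y":0,"z":0,"roll":0,"claw":255}]'
python3 go.py 608.5 148 149
```

```text
clock: 12.6
position: [0.6078, 0.1495, 0.1493]
ee_rot: [[0.946, -0.322, 0.022], [-0.322, -0.947, -0.002], [0.022, -0.005, -1.0]]
contact_force: [-2.2, -1.0, 6.8]
opening: 0.0006
clock: 13.1
position: [0.6078, 0.1494, 0.1498]
ee_rot: [[0.946, -0.322, 0.023], [-0.322, -0.947, -0.002], [0.022, -0.005, -1.0]]
contact_force: [-2.3, -0.4, 5.6]
opening: 0.0003
pos [607.8 149.4 149.8] tool shift [1.1 1.1 0.8] xdir deg -18.81 roll to -19: 0.003 tilt [ 0.023 -0.002 -1.   ] t 13.1 F [-2.26 -0.38  5.59] open 0.000344570260552586
```

Steady at about 15–16 mm of travel. I wait 2.5 s more, then look.

```bash
python3 -m creep '[{"x":0,"y":0,"z":0.5,"roll":0,"claw":255},{"x":0,"y":0,"z":0,"roll":0,"claw":255},{"x":0,"y":0,"z":0,"roll":0,"claw":255},{"x":0,"y":0,"z":0,"roll":0,"claw":255},{"x":0,"y":0,"z":0,"roll":0,"claw":255},{"x":0,"y":0,"z":0,"roll":0,"claw":255},{"x":0,"y":0,"z":0,"roll":0,"claw":255},{"x":0,"y":0,"z":0,"roll":0,"claw":255},{"x":0,"y":0,"z":0,"roll":0,"claw":255},{"x":0,"y":0,"z":0,"roll":0,"claw":255},{"x":0,"y":0,"z":0,"roll":0,"claw":255},{"x":0,"y":0,"z":0,"roll":0,"claw":255},{"x":0,"y":0,"z":0,"roll":0,"claw":255},{"x":0,"y":0,"z":0,"roll":0,"claw":255},{"x":0,"y":0,"z":0,"roll":0,"claw":255}]'
python3 go.py 608.5 148 149
python3 - <<'E'
from h import *
s=capture("side");a=capture("scene");w=capture("wrist")
f=lambda i,r0,r1,c0,c1,W:cv2.resize(i[r0:r1,c0:c1],(W,300),interpolation=cv2.INTER_CUBIC)
top=np.hstack([f(s["img"],190,290,110,240,400),f(a["img"],140,240,130,260,400)])
cv2.imwrite("pics/9.png",np.vstack([top,cv2.resize(w["img"],(800,600))[:300]]))
for n,c in(("side",s),("scene",a),("wrist",w)):
    h=cv2.cvtColor(c["img"],cv2.COLOR_BGR2HSV);W=world(c)
    m=(h[...,0]>100)&(h[...,0]<130)&(h[...,1]>120)&(np.hypot(W[...,0]-.525,W[...,1]-.177)<.05)
    print(n,m.sum(),np.nanmedian(W[m],0) if m.any() else "")
E
```

```text
clock: 14.6
position: [0.6077, 0.1495, 0.1511]
ee_rot: [[0.946, -0.323, 0.023], [-0.323, -0.946, -0.002], [0.023, -0.006, -1.0]]
contact_force: [-2.3, -0.5, 4.8]
opening: 0.0004
pos [607.7 149.5 151.1] tool shift [1.1 1.1 2.1] xdir deg -18.84 roll to -19: 0.003 tilt [ 0.023 -0.002 -1.   ] t 14.6 F [-2.29 -0.48  4.83] open 0.00043548450266511014
side 12 [0.53309394 0.17556464 0.01494167]
scene 1 [0.56717896 0.1657776  0.33558712]
wrist 0
```

View pics/9.png

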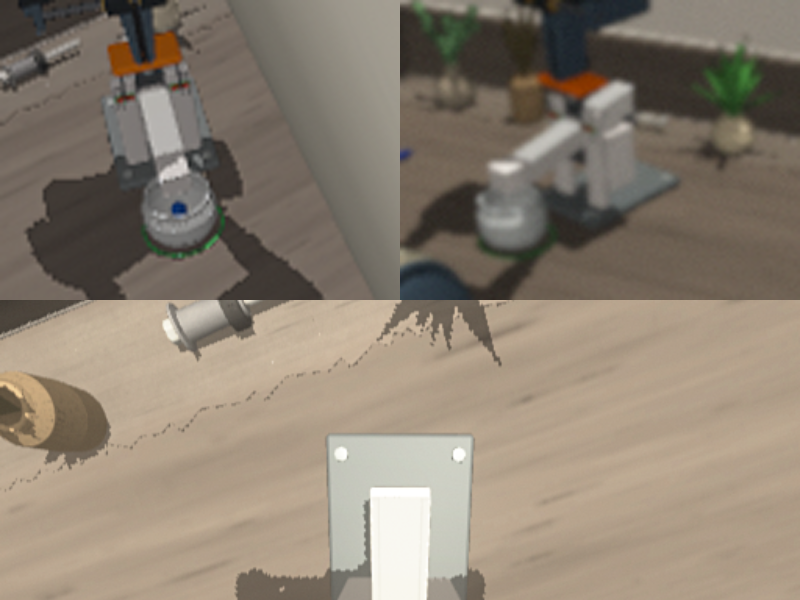

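The side crop shows one blue ball in the cup at (178,208); the others are hidden or not out yet. The plunger creeps up about 0.1 mm per row, so I press 2 mm back and trim that.

```bash
python3 -m creep '[{"x":0,"y":0,"z":1.5,"roll":0,"claw":255},{"x":0,"y":0,"z":0.5,"roll":0,"claw":255},{"x":0,"y":0,"z":0.1,"roll":0,"claw":255},{"x":0,"y":0,"z":0.1,"roll":0,"claw":255},{"x":0,"y":0,"z":0.1,"roll":0,"claw":255},{"x":0,"y":0,"z":0.1,"roll":0,"claw":255},{"x":0,"y":0,"z":0.1,"roll":0,"claw":255},{"x":0,"y":0,"z":0.1,"roll":0,"claw":255},{"x":0,"y":0,"z":0.1,"roll":0,"claw":255},{"x":0,"y":0,"z":0.1,"roll":0,"claw":255},{"x":0,"y":0,"z":0.1,"roll":0,"claw":255},{"x":0,"y":0,"z":0.1,"roll":0,"claw":255},{"x":0,"y":0,"z":0.1,"roll":0,"claw":255},{"x":0,"y":0,"z":0.1,"roll":0,"claw":255},{"x":0,"y":0,"z":0.1,"roll":0,"claw":255},{"x":0,"y":0,"z":0.1,"roll":0,"claw":255},{"x":0,"y":0,"z":0.1,"roll":0,"claw":255},{"x":0,"y":0,"z":0.1,"roll":0,"claw":255}]'
python3 go.py 608.5 148 149
python3 - <<'E'
from h import *
s=capture("side");a=capture("scene")
cv2.imwrite("pics/10.png",cv2.resize(s["img"][195:285,120:210],(600,600),interpolation=cv2.INTER_CUBIC))
h=cv2.cvtColor(s["img"],cv2.COLOR_BGR2HSV);W=world(s)
m=(h[...,0]>100)&(h[...,0]<130)&(h[...,1]>120)&(np.hypot(W[...,0]-.525,W[...,1]-.177)<.05)
n,_,st,ce=cv2.connectedComponentsWithStats(m.astype(np.uint8));print(m.sum(),st[1:,4],ce[1:])
E
```

```text
clock: 16.55
position: [0.6078, 0.1494, 0.1496]
ee_rot: [[0.946, -0.323, 0.024], [-0.323, -0.946, -0.001], [0.023, -0.007, -1.0]]
contact_force: [-3.2, -0.1, 6.3]
opening: 0.0004
pos [607.8 149.4 149.6] tool shift [1.2 1.1 0.7] xdir deg -18.87 roll to -19: 0.002 tilt [ 0.024 -0.001 -1.   ] t 16.55 F [-3.18 -0.11  6.28] open 0.0003867888957460086
12 [12] [[167.5 259. ]]
```

View pics/10.png

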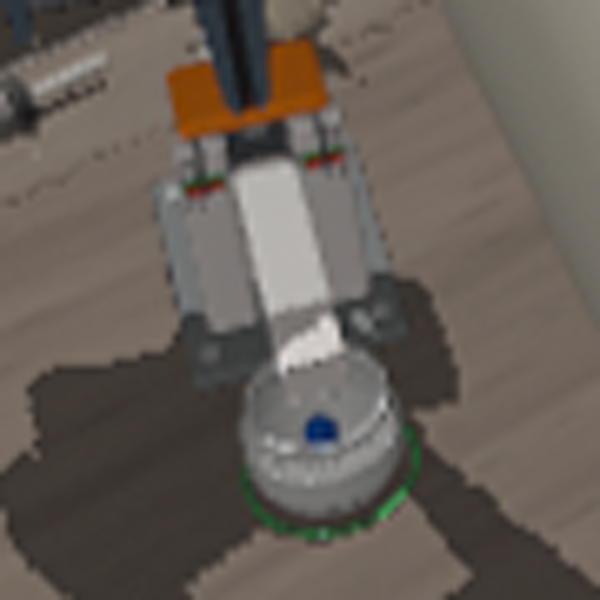

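One ball is visible at (320,430), and the cup's near wall hides most of its floor from this camera. Red pointers are at (205,187) and (322,160), at the green bands. I'll measure the actual travel and whether blue still shows in the channel.

Run:
```python
from h import *
s1=capture("side");a1=capture("scene")
for n,c in(("side0",np.load("side2.npy",allow_pickle=True).item()),("side1",s1),("scene0",np.load("scene2.npy",allow_pickle=True).item()),("scene1",a1)):
    im=c["img"].astype(int);B,G,R=im[...,0],im[...,1],im[...,2];W=world(c);h=cv2.cvtColor(c["img"],cv2.COLOR_BGR2HSV).astype(int)
    near=(np.hypot(W[...,0]-.608,W[...,1]-.148)<.06)&(W[...,2]>.05)&(W[...,2]<.2)
    for nm,m in(("orange",(h[...,0]>4)&(h[...,0]<16)&(h[...,1]>200)&(W[...,2]>.125)),("red",((h[...,0]<4)|(h[...,0]>172))&(h[...,1]>110)&(W[...,2]<.135)),("green",(h[...,0]>45)&(h[...,0]<85)&(h[...,1]>70)),("blue",(h[...,0]>100)&(h[...,0]<130)&(h[...,1]>130)&(B>70))):
        m=m&near
        if m.sum():print(n,nm,m.sum(),"z p5,50,95",np.percentile(W[m][:,2],[5,50,95]).round(4),"px",np.argwhere(m).mean(0).round(0)[::-1])
c=s1
for r in range(214,226):print(' '.join('%3d,%3d,%3d'%tuple(c["img"][r,x]) for x in range(146,162,2)))
f=lambda i,r0,r1,c0,c1:cv2.resize(i[r0:r1,c0:c1],(400,400),interpolation=cv2.INTER_CUBIC)
s0=np.load("side2.npy",allow_pickle=True).item();a0=np.load("scene2.npy",allow_pickle=True).item()
cv2.imwrite("pics/11.png",np.clip(1.5*np.hstack([f(s0["img"],195,240,135,180),f(s1["img"],195,240,135,180)]),0,255).astype(np.uint8))
```

```text
side0 orange 21 z p5,50,95 [0.1582 0.1605 0.1622] px [157. 206.]
side0 red 12 z p5,50,95 [0.1142 0.1174 0.1188] px [160. 216.]
side0 green 23 z p5,50,95 [0.0976 0.1031 0.1071] px [160. 220.]
side0 blue 7 z p5,50,95 [0.0916 0.0966 0.0989] px [158. 218.]
side1 orange 147 z p5,50,95 [0.1437 0.1467 0.1497] px [157. 208.]
side1 red 3 z p5,50,95 [0.0997 0.1003 0.102 ] px [156. 222.]
side1 green 3 z p5,50,95 [0.103  0.1038 0.1048] px [163. 219.]
scene0 orange 140 z p5,50,95 [0.1577 0.1622 0.1638] px [185. 162.]
scene0 green 8 z p5,50,95 [0.1001 0.1024 0.1051] px [183. 179.]
scene1 orange 79 z p5,50,95 [0.1436 0.1465 0.1491] px [186. 168.]
 63, 84,118   9, 76,148   8, 71,140  35, 73,130  27, 57,112  52, 63, 79  76, 78, 80  48, 46, 41
 96,106,124  33, 72,128  83, 94,126  91, 97,110  45, 40, 34  58, 55, 52  62, 60, 58  43, 42, 40
110,114,119  86, 93,106 121,120,121 127,128,131  41, 39, 36  45, 42, 42  44, 43, 42  45, 43, 42
122,123,127 122,123,126 102,103,106 128,129,135  38, 36, 35  45, 43, 43  44, 42, 41  41, 39, 37
125,126,130 116,118,121  89, 89, 93 117,119,125  51, 50, 49  41, 39, 38  62, 61, 62  75, 76, 79
114,114,119  86, 87, 90  86, 86, 89 120,122,128  62, 61, 63  75, 76, 79 103,105,108 129,131,136
104,106,111 107,108,113  74, 74, 75 110,118,114  77, 76, 79 132,134,139 151,154,158 164,168,170
105,107,114 107,114,109  55, 65, 48  65, 90, 69 109,109,113 167,170,174 179,182,185 177,182,184
114,116,114  62, 85, 68  35, 54, 52  16, 39, 92 114,117,117 180,183,186 176,180,182 175,180,182
140,144,141  17, 40, 84  35, 34, 88  80, 80,125 106,113,109 179,183,185 175,179,182 175,180,182
140,142,141  66, 68,104  78, 80,103 124,125,128 111,113,117 180,184,187 175,180,182 175,179,182
107,107,106  99, 99,101 101,102,104 120,122,126 110,112,116 175,180,182 175,180,182 175,180,182
```

View pics/11.png

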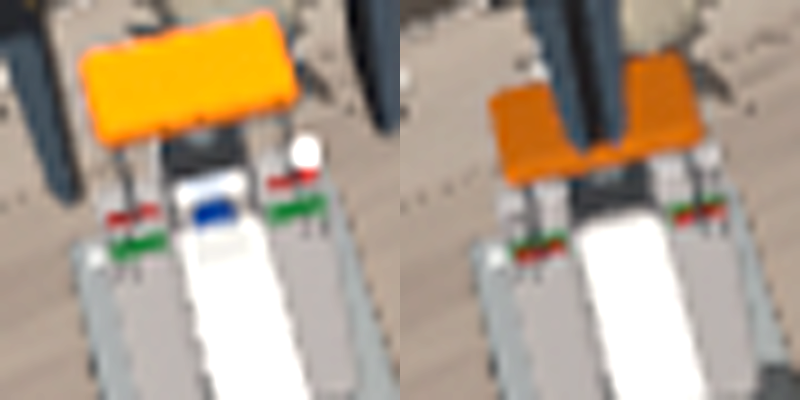

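Travel is about 16 mm (red moved from z 117 to 100 mm, inside the green 98–107). Two balls can't be confirmed from these views. If the last joint allows, a half turn on the plunger while still holding it would aim the wrist camera at the cup.

```bash
python3 go.py 608 149 149.5
python3 - <<'E'
from h import *
c=capture("wrist");R=np.array(c["R"]);print("cam",-R.T@c["t"],"axis",R[2]);print(monitor.read_state()["joint_positions"].round(3))
E
```

```text
pos [607.8 149.4 149.7] tool shift [0.3 0.3 0.2] xdir deg -18.88 roll to -19: 0.002 tilt [ 0.024 -0.001 -1.   ] t 16.75 F [-2.69 -0.54  5.17] open 0.0005808741848697317
cam [0.67776151 0.12452195 0.32220487] axis [-0.23898252  0.08885748 -0.96694969]
[ 0.148  0.548  1.44  -0.005  1.129  2.05 ]
```

```bash
python3 -m creep '[{"x":0,"y":0,"z":0.2,"roll":-0.06,"claw":255},{"x":0,"y":0,"z":0.1,"roll":-0.1,"claw":255},{"x":0,"y":0,"z":0.1,"roll":-0.14,"claw":255},{"x":0,"y":0,"z":0.1,"roll":-0.14,"claw":255},{"x":0,"y":0,"z":0.1,"roll":-0.14,"claw":255},{"x":0,"y":0,"z":0.1,"roll":-0.14,"claw":255}]'
python3 go.py 608 149 149.5
```

```text
clock: 17.4
position: [0.6095, 0.1522, 0.1504]
ee_rot: [[0.915, 0.402, 0.029], [0.403, -0.915, 0.004], [0.028, 0.008, -1.0]]
contact_force: [-2.0, 2.8, 5.9]
opening: 0.0004
pos [609.5 152.2 150.4] tool shift [-2.7  2.4  0.9] xdir deg 23.74 roll to -19: 0.746 tilt [ 0.029  0.004 -1.   ] t 17.4 F [-2.    2.79  5.88] open 0.0004299596514098314
```

```bash
python3 -m creep '[{"x":-2,"y":2,"z":0.7,"roll":-0.1,"claw":255},{"x":-0.6,"y":0.6,"z":0.2,"roll":-0.14,"claw":255},{"x":-0.6,"y":0.6,"z":0.2,"roll":-0.14,"claw":255},{"x":-0.6,"y":0.6,"z":0.2,"roll":-0.14,"claw":255},{"x":-0.6,"y":0.6,"z":0.2,"roll":-0.14,"claw":255},{"x":0,"y":0,"z":0.1,"roll":-0.14,"claw":255}]'
python3 go.py 608 149 149.5
```

```text
clock: 18.0
position: [0.6091, 0.149, 0.15]
ee_rot: [[0.316, 0.948, 0.031], [0.948, -0.317, 0.009], [0.018, 0.027, -0.999]]
contact_force: [-3.7, 1.3, 5.7]
opening: 0.0001
pos [609.1 149.  150. ] tool shift [-0.4 -1.1  0.5] xdir deg 71.55 roll to -19: 1.58 tilt [ 0.031  0.009 -0.999] t 18.0 F [-3.67  1.33  5.75] open 0.00011924901698613985
```

```bash
python3 -m creep '[{"x":-0.6,"y":-0.6,"z":0.6,"roll":-0.14,"claw":255},{"x":-0.5,"y":0,"z":0.2,"roll":-0.14,"claw":255},{"x":-0.5,"y":0,"z":0.2,"roll":-0.14,"claw":255},{"x":-0.5,"y":0,"z":0.2,"roll":-0.14,"claw":255},{"x":-0.5,"y":0,"z":0.2,"roll":-0.14,"claw":255},{"x":0,"y":0,"z":0.1,"roll":-0.14,"claw":255}]'
python3 go.py 608 149 149.5
```

```text
clock: 18.6
position: [0.6092, 0.1481, 0.1497]
ee_rot: [[-0.526, 0.85, 0.034], [0.851, 0.526, 0.012], [-0.008, 0.035, -0.999]]
contact_force: [-0.1, 1.4, 5.2]
opening: 0.0003
pos [609.2 148.1 149.7] tool shift [ 1.4 -0.6  0.1] xdir deg 121.71 roll to -19: 2.456 tilt [ 0.034  0.012 -0.999] t 18.6 F [-0.08  1.37  5.21] open 0.0002542447963924181
```

```bash
python3 -m creep '[{"x":0.8,"y":-0.5,"z":0.4,"roll":-0.14,"claw":255},{"x":0,"y":0,"z":0.2,"roll":-0.14,"claw":255},{"x":0,"y":0,"z":0.2,"roll":-0.12,"claw":255},{"x":0,"y":0,"z":0.2,"roll":-0.06,"claw":255},{"x":0,"y":0,"z":0.1,"roll":0,"claw":255},{"x":0,"y":0,"z":0.1,"roll":0,"claw":255}]'
python3 go.py 608 149 149.5
python3 - <<'E'
from h import *
c=capture("wrist");cv2.imwrite("pics/12.png",cv2.resize(c["img"],(800,600)))
E
```

```text
clock: 19.2
position: [0.6109, 0.1502, 0.1503]
ee_rot: [[-0.862, 0.506, 0.039], [0.507, 0.862, 0.015], [-0.026, 0.033, -0.999]]
contact_force: [-2.6, -1.3, 5.9]
opening: 0.0005
pos [610.9 150.2 150.3] tool shift [ 1.9 -2.5  0.6] xdir deg 149.54 roll to -19: 2.942 tilt [ 0.039  0.015 -0.999] t 19.2 F [-2.59 -1.33  5.89] open 0.0005423026835337863
```

View pics/12.png

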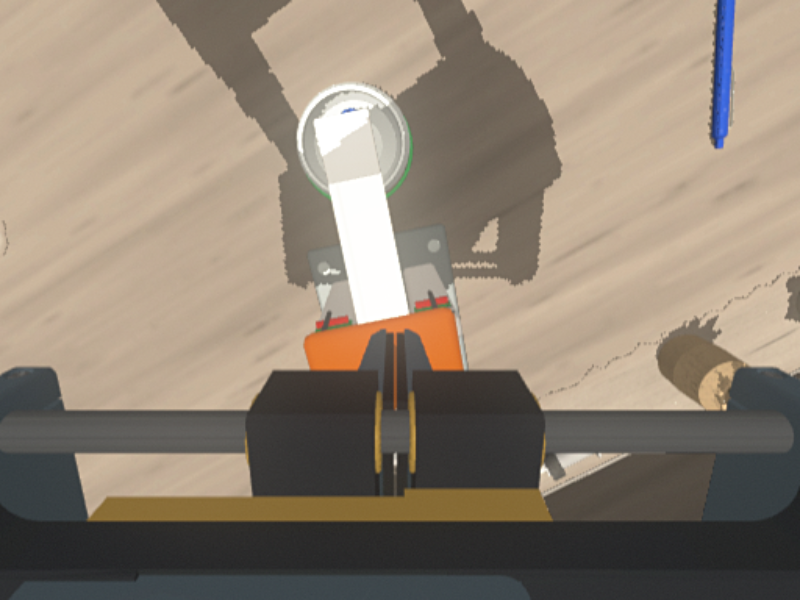

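Wrist view: cup centred at (355,140) in the ring, pointers red on green at (332,322) and (432,302), and a blue sliver at the hood's front edge at (348,110). The hood hides the cup's middle. I'll roll on a little for an oblique view and locate the blue patches numerically.

```bash
cat > blue.py <<'E'
from h import *
import sys
def blobs(n):
    c=capture(n);W=world(c);h=cv2.cvtColor(c["img"],cv2.COLOR_BGR2HSV).astype(int)
    near=(np.hypot(W[...,0]-.525,W[...,1]-.177)<.045)&(W[...,2]<.05)
    m=near&(h[...,0]>100)&(h[...,0]<130)&(h[...,1]>90)
    k,l,st,_=cv2.connectedComponentsWithStats(m.astype(np.uint8),connectivity=8)
    for i in range(1,k):
        if st[i,4]<3: continue
        P=W[l==i]-[.525,.177,0];P=P*1000
        U=np.c_[P[:,0]*.9455-P[:,1]*.3256,P[:,0]*.3256+P[:,1]*.9455,P[:,2]]
        print(n,st[i,4],"ux,uy,z med",np.median(U,0).round(1),"min",U.min(0).round(1),"max",U.max(0).round(1))
    return c
c=blobs("wrist");blobs("side");blobs("scene")
cv2.imwrite(f"pics/{sys.argv[1]}.png",cv2.resize(c["img"],(800,600)))
E
python3 blue.py 13
python3 -m creep '[{"x":1.9,"y":-2.5,"z":0.8,"roll":0.1,"claw":255},{"x":0,"y":0,"z":0.2,"roll":0.14,"claw":255},{"x":0,"y":0,"z":0.2,"roll":0.14,"claw":255},{"x":0,"y":0,"z":0.2,"roll":0.14,"claw":255},{"x":0,"y":0,"z":0.2,"roll":0.1,"claw":255},{"x":0,"y":0,"z":0.1,"roll":0,"claw":255}]'
python3 go.py 608 149 149.5; python3 blue.py 14
```

```text
wrist 7 ux,uy,z med [-21.    0.1  15. ] min [-21.6  -2.   13.8] max [-20.7   2.9  15.7]
side 15 ux,uy,z med [ 8.9  0.8 14.6] min [ 1.1 -4.8  5.4] max [24.6  5.8 18.1]
clock: 20.0
position: [0.6096, 0.1479, 0.1497]
ee_rot: [[-0.383, 0.923, 0.043], [0.924, 0.383, 0.014], [-0.004, 0.045, -0.999]]
contact_force: [-2.5, 0.8, 6.4]
opening: 0.0005
pos [609.6 147.9 149.7] tool shift [ 1.6 -1.1  0.2] xdir deg 112.51 roll to -19: 2.295 tilt [ 0.043  0.014 -0.999] t 20.0 F [-2.5   0.82  6.44] open 0.0004933267814778224
wrist 22 ux,uy,z med [-14.6   6.2  14. ] min [-18.5   5.3  11.3] max [-10.4   7.6  16.7]
wrist 4 ux,uy,z med [-0.5  5.8 16.2] min [-2.7  5.6 14.5] max [ 1.4  6.  16.8]
wrist 18 ux,uy,z med [13.7  6.  14. ] min [ 9.5  5.2 12.3] max [17.7  7.3 16.3]
side 16 ux,uy,z med [ 9.8  0.6 13.6] min [ 1.1 -4.8  5.4] max [24.7  5.8 18.3]
```

Three separate blue patches lie in a row in the cup at ux −14.6, −0.5 and +13.7 mm, one ball diameter apart, so all three balls are in. Final check of plunger travel and bystanders, then hand in.

```bash
python3 -m creep '[{"x":0,"y":0,"z":0.1,"roll":0,"claw":255},{"x":0,"y":0,"z":0.1,"roll":0,"claw":255},{"x":0,"y":0,"z":0.1,"roll":0,"claw":255}]' && python3 go.py 608 149 149.5
python3 - <<'E'
from h import *
s=capture("scene");W=world(s);h=cv2.cvtColor(s["img"],cv2.COLOR_BGR2HSV).astype(int)
m=(h[...,0]>4)&(h[...,0]<16)&(h[...,1]>200)&(W[...,2]>.125)&(W[...,2]<.2)&(np.hypot(W[...,0]-.608,W[...,1]-.148)<.06);print("orange z",np.median(W[m][:,2]))
a=np.load("a.npy",allow_pickle=True).item()
d=cv2.absdiff(a["img"],s["img"])[225:275,292:322].max();print("bottle/tape max diff",d)
st=monitor.read_state();z=st["position"][2];print(z)
if .147<z<.152: print(arm.hand_in())
E
```

```text
clock: 20.45
position: [0.6096, 0.1479, 0.1498]
ee_rot: [[-0.387, 0.921, 0.043], [0.922, 0.386, 0.014], [-0.004, 0.045, -0.999]]
contact_force: [-1.9, -0.6, 5.3]
opening: 0.0006
pos [609.6 147.9 149.8] tool shift [ 1.6 -1.1  0.3] xdir deg 112.74 roll to -19: 2.299 tilt [ 0.043  0.014 -0.999] t 20.45 F [-1.85 -0.64  5.31] open 0.0006274955359826502
orange z 0.14695652898993497
bottle/tape max diff 66
0.14983279991865747
the job is handed in; nothing more can be done
None
```

I stood the grey cup upright on the green ring and let go of it. Only then did I press the plunger, to about 15–16 mm, and I handed the job in at 20.5 s while still holding it there.

**What the last checks showed**
- **Balls:** the wrist view showed three separate blue patches in a row inside the cup, about 14 mm apart, so all three balls are in.
- **Plunger:** tool height gives about 15 mm of travel and the plunger-head depth about 15 mm. The red pointers, read earlier while holding, gave about 17 mm. All of these are inside the 12–20 mm band. The push was about 5–6 N. It had been creeping up about 0.1 mm per row, so I trimmed it as I held.
- **Cup:** the wrist view puts it 1–2 mm forward of the ring's middle, the side view 3–4 mm. The two disagree slightly.

**Less certain**
- **Bystanders:** the bottle and tape region differed by up to 66 grey levels between the first and last scene pictures. I put that down to the arm's moving shadow but did not check it. I did not remeasure the tin or the bystanders' positions. The arm was planned to pass clear of them, and I saw no sign of contact.
- **Turn on the plunger:** I rolled the closed gripper on the plunger top to see into the cup. The tool wandered up to about 3–4 mm while doing so, but by tool height the travel stayed within the green throughout.

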